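Take the pile apart and stow the repair parts

ROBOT

A 6-joint arm with a two-finger parallel gripper is mounted at the origin on a cart in front of the work surface, level with it; the furniture and walls round the work are solid. World frame = base frame: x ahead of the robot, y to its left, z up, the work surface at z = 0. Lengths are in m, angles in rad, forces in N, time in s.
With the tool pointing down it reaches from about 0.375 to 0.9 m from the base axis. Payload 3.1 kg.
Tool frame: the origin (TCP) lies midway between the tips of the shut fingers; the grasp point (between the pads) lies 19 mm behind it (pinch_z is the distance from the TCP to the grasp point, in m); z points along the fingers, y is the line along which they close (so a half turn about z gives the same grasp; the last joint's range is limited). The gripper opens to 85 mm and grips with 20 to 120 N. Pads are 22 mm wide; open, the fingers measure 114 mm over their backs; the gripper's body (76 mm by 85 mm) begins 54 mm behind the grasp point. The pads swing forward as they close: fully open they stand 13 mm farther back than shut.
Start: joints at [1.058, 0.527, 1.433, -0, 1.181, -0.178], TCP at [0.205, 0.59, 0.231] pointing down, gripper open.
Joint ranges: [-3.08, 3.08], [-0.75, 2.2], [0.22, 2.44], [-1.43, 4.57], [0, 2.65], [-2.85, 2.85]. Speed limits (rad/s): [2.79, 2.79, 3.14, 3.14, 3.14, 3.14].

INTERFACE

Orientations are given as a unit quaternion [x, y, z, w].
In Python, from station import sense, snapshot, camera_params, sign_off, pinch_z gives the robot as it stands. The module is installed in compiled form; this text tells all that it offers.
- The arm moves only by the shell command python3 -m handwheel 'ROWS' [FORCE]. ROWS is JSON, a list that holds one entry, the list of rows, each a list of 7 numbers: the turn, a rotation vector about the tool's x, y, z in degrees, then the shift along the tool's x, y, z in m, then the opening, from 0 (shut) to 1 (fully open). A call has 1 to 20 rows; each row shifts and turns the commanded pose from where the row before left it, along the tool's axes as they then stand; what a row does not reach is not made up. A row lasts 1/8 s, in which the tool goes at most 62.5 mm and 10.7 degrees, less where a joint would pass 70% of its speed; a pose out of reach is approached as far as the arm can. A call with a gripper value outside its range is refused whole. The fingers move at their own pace and stop on an object; FORCE is the grip in N (left out, the last holds). Time passes only in rows, so rows that do not move let the fingers close. It gives the time, the measured TCP pose, the force, the opening and the grip force at its end, in the units of the state.
- sense(): the state, without advancing time (a new reading comes with each control period).
- snapshot(name): name is "side" or "top" or "wrist"; returns the picture (420x560x3 uint8, red, green, blue); there is no depth.
- camera_params(name): a dict with "fx", "fy", "cx", "cy" (pixels), "world_to_cam" (4x4, takes a point from world to camera coordinates); the wrist camera has in their place "mount" (4x4, takes a point from camera to tool coordinates, whose origin is the TCP and whose axes are the flange's). Camera axes: x right, y down, z forward; pixel columns grow to the right and rows downward; lengths in m; the calibration is good to about 2 mm. A picture is of the moment at which its call begins: read the wrist's pose just before it. camera_params takes no time and is no camera call.
- sign_off(): hands the job in; it is judged then, once.
The state is a dict: "t": time; "q": joint angles; "qd": joint speeds; "tau": joint torques, N m; "tcp_pos": TCP position; "tool_rot": TCP orientation; "force": force on the tool from outside, world axes, zero at the start; "ft_torque": the same for the moment, N m; "finger_gap": opening from 0.0 (shut) to 1.0 (fully open); "gripper_force": force on a finger pad.
Only numpy, scipy, OpenCV 4.12 (cv2) and the standard library are available. Lean on these libraries where they do the work, as an engineer would, in place of code of your own. Each camera call takes 0.05 s, during which the arm holds its last target. There are 200 camera calls.

TASK

Somebody has piled the repair things up with the phone battery squeezed in between. Take the pile apart: set the red block of bits in the middle of the short white holder, the phone battery in the middle of the middle-sized one and the grey driver kit in the middle of the long one, each lying flat between the two end lips and in line with its holder. Then lay the black power brick lengthwise on the middle of the driver kit, and leave everything standing free.

Things in the scene. Friction and masses are not known exactly. Their poses are not given: they have to be found in the camera images.
- bit_block: Red block with 24 upright steel driver bits, 26 (x) x 62 (y) x 32 (z) mm; the solid red base is 13 mm high, grip it across the 26 mm. Top of the pile: lies on the phone battery, its long side along the battery. Origin: centre of its underside; z is up.
- phone_cell: Flat black phone battery, 111 (x) x 38 (y) x 8 (z) mm; the stiff cell runs from x = -56 to +34 mm, the rest at +x is a thin connector tab; grip across the 38 mm at about x = -11 mm. Second in the pile: lies along the driver kit. Origin: centre of the underside of the whole 111 mm; z is up.
- driver_kit: Flat closed grey aluminium tool sleeve with rounded long edges, 181 (x) x 66 (y) x 18 (z) mm; its flat top is 48 mm wide. Third in the pile: lies crosswise on the power brick. Grip across the 66 mm. Origin: centre of its underside; z is up.
- power_brick: Black power brick; the block is 92 (x) x 46 (y) x 30 (z) mm and runs from x = -56 to +36 mm, with a 20 mm cable stub beyond at +x. Bottom of the pile: stands on the grey work board under the driver kit, both ends stick out. Grip across the 46 mm. Origin: on the underside, 10 mm from the block's middle towards the stub; z is up.
- work_board: Flat grey laminate board, 285 (x) x 780 (y) mm, fixed on the desk; its top is 13 mm above the desk. The pile and the holders stand on it. Origin: under its centre, on the desk.
- long_holder: The longest white plastic holder, fixed on the work board: a flat floor 207 x 86 mm, 4 mm above the board, with a lip 6 mm thick (top 10 mm above the board) across each end; 207 mm clear between the lips; the long sides are open, level with the floor. Origin: centre of its underside. x runs lengthwise from lip to lip, z is up. For the driver kit.
- middle_holder: The middle-sized white plastic holder, fixed on the work board: a flat floor 137 x 58 mm, 4 mm above the board, with a lip 6 mm thick (top 10 mm above the board) across each end; 137 mm clear between the lips; the long sides are open, level with the floor. Origin: centre of its underside. x runs lengthwise from lip to lip, z is up. For the phone battery.
- short_holder: The smallest white plastic holder, fixed on the work board: a flat floor 88 x 46 mm, 4 mm above the board, with a lip 6 mm thick (top 10 mm above the board) across each end; 88 mm clear between the lips; the long sides are open, level with the floor. Origin: centre of its underside. x runs lengthwise from lip to lip, z is up. For the block of bits.

How it is judged:
By the outcome, as a careful person would: the job done as asked, in the order asked, and still so for the second after the job is handed in, with the robot touching nothing.
It also fails if it takes over 120 s, if anything falls off the work surface, if the arm or the gripper's body presses on something with over 40 N, if the wrist force passes 120 N, or if a joint passes its speed limit or range.

## Working session

There is one attempt and no reset: what is moved stays moved. The work goes in short steps, Python scripts to look and compute and a shell command to move; the robot and the scene stay as the last step left them, time stands still between calls to the robot, and variables do not carry over. Pictures are saved under pics/ and viewed, at most 14 in all, crops included, and the job is handed in when it is done.

```bash
mkdir -p pics
python3 - <<'E'
from station import *
import cv2,numpy as np
s=sense();print({k:np.round(v,3).tolist() for k,v in s.items()},pinch_z)
for n in("top","side","wrist"):
    cv2.imwrite(f"pics/{n}0.png",cv2.cvtColor(snapshot(n),cv2.COLOR_RGB2BGR))
    print(n,{k:np.round(v,4).tolist() for k,v in camera_params(n).items()})
E
```

```text
{'t': 0.0, 'q': [1.057, 0.528, 1.434, 0.0, 1.181, -0.179], 'qd': [-0.001, 0.001, 0.002, 0.001, -0.0, -0.001], 'tau': [-0.001, -44.234, -17.803, -0.0, 0.008, 0.0], 'tcp_pos': [0.205, 0.59, 0.23], 'tool_rot': [0.167, 0.986, -0.001, -0.0], 'force': [-0.302, 0.359, 0.129], 'ft_torque': [0.009, 0.033, -0.029], 'gripper_force': 0.0, 'finger_gap': 0.995} 0.0187
top {'fx': 534.6103, 'fy': 534.6103, 'cx': 286.7548, 'cy': 222.8205, 'world_to_cam': [[-0.0205, -0.9998, 0.0035, 0.0371], [-0.9957, 0.0201, -0.0907, 0.5188], [0.0906, -0.0054, -0.9959, 1.3898], [0.0, 0.0, 0.0, 1.0]]}
side {'fx': 405.9935, 'fy': 405.9935, 'cx': 275.3945, 'cy': 207.6834, 'world_to_cam': [[0.9616, -0.2734, -0.0232, -0.4609], [-0.1173, -0.3334, -0.9355, 0.124], [0.248, 0.9023, -0.3526, 0.7688], [0.0, 0.0, 0.0, 1.0]]}
wrist {'fx': 374.8966, 'fy': 374.8966, 'cx': 278.8156, 'cy': 200.9405, 'mount': [[0.0001, -0.9583, -0.2858, 0.0729], [1.0, -0.0001, 0.0009, -0.0006], [-0.0008, -0.2858, 0.9583, -0.1425], [0.0, 0.0, 0.0, 1.0]]}
```

View pics/top0.png

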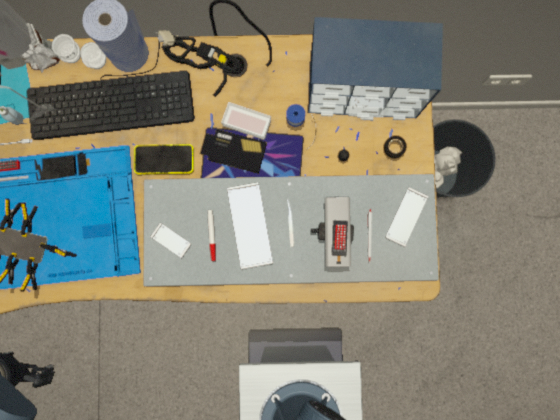

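View pics/side0.png

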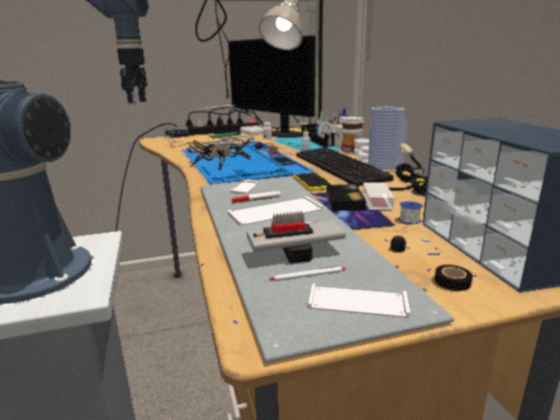

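The top view shows the short holder at about (171,240), the long one at (249,226), the middle one at (407,216) and the pile at (338,233). Loose tools lie on the board at u=212, 291 and 369. I'll enlarge these areas.

Run:
```python
import cv2
a=cv2.imread("pics/top0.png")
for n,u in(("L",142),("R",302)):
    cv2.imwrite(f"pics/top0{n}.png",cv2.resize(a[180:285,u:u+140],None,fx=5.5,fy=5.5,interpolation=cv2.INTER_CUBIC))
```

```text
(no output)
```

View pics/top0L.png

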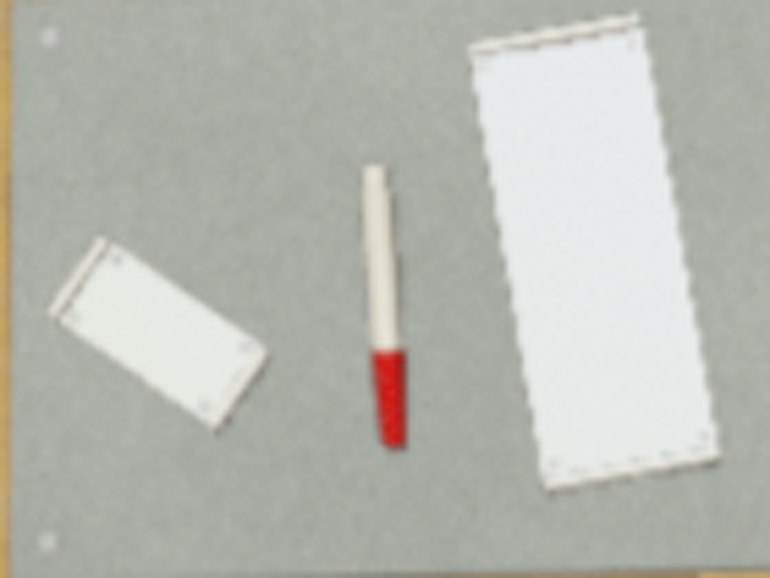

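View pics/top0R.png

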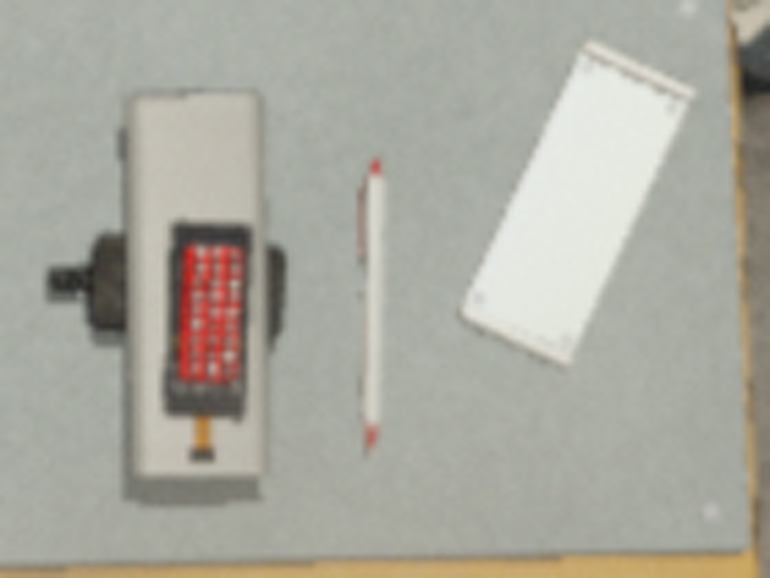

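```bash
cat > h.py <<'E'
import numpy as np,cv2
from station import *
from scipy.spatial.transform import Rotation as R
def ray(name,uv,z,pose=None):
    c=camera_params(name)
    if name=="wrist":
        T=np.eye(4);s=pose or sense();T[:3,:3]=R.from_quat(s["tool_rot"]).as_matrix();T[:3,3]=s["tcp_pos"];M=T@np.array(c["mount"])
    else: M=np.linalg.inv(c["world_to_cam"])
    uv=np.atleast_2d(uv).astype(float);z=np.broadcast_to(z,len(uv))
    d=np.c_[(uv[:,0]-c["cx"])/c["fx"],(uv[:,1]-c["cy"])/c["fy"],np.ones(len(uv))]@M[:3,:3].T
    return M[:3,3]+d*((z-M[2,3])/d[:,2])[:,None]
def rect(P):
    (c,s,a)=cv2.minAreaRect((P[:,:2]*1000).astype(np.float32));B=cv2.boxPoints((c,s,a))
    e=[B[1]-B[0],B[2]-B[1]];L=max(e,key=np.linalg.norm)
    return np.round(c,1),np.round(s,1),"yaw long %.1f"%(np.degrees(np.arctan2(L[1],L[0]))%180)
def snap(name,fn):
    im=cv2.cvtColor(snapshot(name),cv2.COLOR_RGB2BGR);cv2.imwrite("pics/"+fn,im);return im
E
python3 - <<'E'
from h import *
def C(u0,l): return (np.array(l)+.5)/5.5-.5+[u0,180]
for n,u0,l,z in [("short",142,[(100,236),(268,350),(218,431),(50,313)],.021),("long",142,[(470,47),(638,15),(720,461),(546,490)],.021),
 ("middle",302,[(590,40),(694,93),(570,367),(460,315)],.021),("kit",302,[(130,93),(262,93),(267,475),(133,475)],.055),
 ("cell",302,[(175,225),(250,228),(240,415),(165,412)],.069),("bits",302,[(185,245),(242,246),(235,382),(178,380)],.09),("brick",302,[(90,235),(285,245),(282,332),(90,330)],.04)]:
    P=ray("top",C(u0,l),z);print(n,*rect(P))
print(ray("top",C(302,[(202,457),(47,280)]),[.066,.03]))
E
```

```text
short [479.9 334.3] [100.7  45.2] yaw long 54.9
long [514.6 125.7] [219.3  84.2] yaw long 9.4
middle [ 530.  -292.8] [ 58.1 148.7] yaw long 152.8
kit [ 492.7 -104.1] [ 62.5 179.9] yaw long 178.9
cell [ 474.4 -106.6] [34.9 87.8] yaw long 175.3
bits [ 476.3 -105.6] [26.1 63. ] yaw long 175.4
brick [ 493.6 -100.5] [92.7 45.2] yaw long 88.2
[[ 0.41102069 -0.10242343  0.066     ]
 [ 0.49738449 -0.03441388  0.03      ]]
```

```bash
cat >> h.py <<'E'
def go(x,y,z,yaw):
    s=sense();p=s["tcp_pos"];M=R.from_quat(s["tool_rot"]).as_matrix();now=np.degrees(np.arctan2(M[1,1],M[0,1]))
    t=-((yaw-now+180)%360-180);a=np.radians(yaw);d=np.array([x,y,z])-p
    print("now",np.round(p,4),"yaw %.2f tilt %.2f,%.2f gap %.3f gf %.1f t %.1f"%(now,*np.degrees(M[:2,2]),s["finger_gap"],s["gripper_force"],s["t"]),"F",np.round(s["force"],1))
    print("turn_z %.1f deg, then shift"%t,np.round([-np.sin(a)*d[0]+np.cos(a)*d[1],np.cos(a)*d[0]+np.sin(a)*d[1],-d[2]],4))
E
python3 -c "
from h import *
go(.47,.23,.26,85.4)"
```

```text
now [0.205  0.5898 0.2306] yaw 70.82 tilt -0.05,-0.08 gap 1.000 gf 0.0 t 0.1 F [ 0.4 -0.2  0.7]
turn_z -14.6 deg, then shift [-0.293  -0.3374 -0.0294]
```

```bash
python3 -m handwheel '[[[0,0,-7.3,0,0,0,1],[0,0,-7.3,0,0,0,1],[0,0,0,-0.0293,-0.0337,-0.003,1],[0,0,0,-0.0293,-0.0337,-0.003,1],[0,0,0,-0.0293,-0.0337,-0.003,1],[0,0,0,-0.0293,-0.0337,-0.003,1],[0,0,0,-0.0293,-0.0337,-0.003,1],[0,0,0,-0.0293,-0.0337,-0.003,1],[0,0,0,-0.0293,-0.0337,-0.003,1],[0,0,0,-0.0293,-0.0337,-0.003,1],[0,0,0,-0.0293,-0.0337,-0.003,1],[0,0,0,-0.0293,-0.0337,-0.003,1],[0,0,0,0,0,0,1],[0,0,0,0,0,0,1]]]'; python3 -c "
from h import *
s=sense();print(s['qd']);np.save('w1.npy',np.r_[s['tcp_pos'],s['tool_rot']])
im=snap('wrist','w1.png');cv2.imwrite('pics/w1b.png',cv2.resize(im,(800,600),interpolation=cv2.INTER_CUBIC))
go(.477,-.106,.2,85.4)"
```

```text
t: 1.9
tcp_pos: [0.4698, 0.231, 0.261]
tool_rot: [0.04, 0.999, 0.0, -0.001]
force: [0.6, -0.7, 0.2]
finger_gap: 1.005
gripper_force: 0.0
[ 0.0248281  -0.00478151  0.0068193  -0.00094559 -0.00019981 -0.00101469]
now [0.4695 0.2314 0.261 ] yaw 85.45 tilt -0.08,0.00 gap 1.002 gf 0.0 t 1.9 F [ 0.1  0.  -0.1]
turn_z 0.0 deg, then shift [-0.0345 -0.3357  0.061 ]
```

View pics/w1b.png

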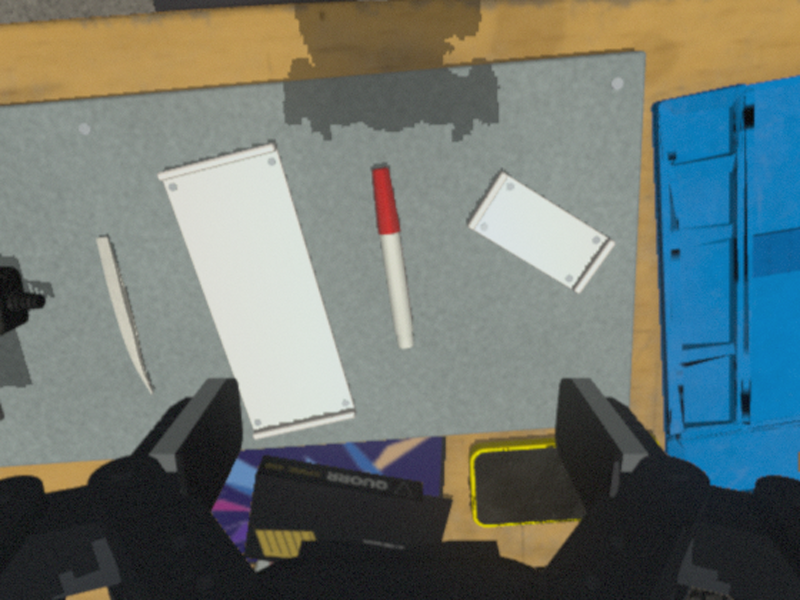

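The wrist view (800x600) shows the long holder with corners (158,176), (276,146), (355,412), (255,438). The short holder's corners are (505,171), (614,241), (578,292), (469,226).

```bash
python3 - <<'E'
from h import *
w=np.load('w1.npy');p={"tcp_pos":w[:3],"tool_rot":w[3:]}
for l in([(158,176),(276,146),(355,412),(255,438)],[(505,171),(614,241),(578,292),(469,226)]):
    P=ray("wrist",(np.array(l)+.5)*.7-.5,.022,p);print(*rect(P))
E
python3 -m handwheel '[[[0,0,0,-0.003,-0.035,0.006,1],[0,0,0,-0.003,-0.035,0.006,1],[0,0,0,-0.003,-0.035,0.006,1],[0,0,0,-0.003,-0.035,0.006,1],[0,0,0,-0.003,-0.035,0.006,1],[0,0,0,-0.003,-0.035,0.006,1],[0,0,0,-0.003,-0.035,0.006,1],[0,0,0,-0.003,-0.035,0.006,1],[0,0,0,-0.003,-0.035,0.006,1],[0,0,0,-0.003,-0.02,0.006,1],[0,0,0,0,0,0,1],[0,0,0,0,0,0,1]]]'; python3 -c "
from h import *
s=sense();np.save('w2.npy',np.r_[s['tcp_pos'],s['tool_rot']])
im=snap('wrist','w2.png');cv2.imwrite('pics/w2b.png',cv2.resize(im,(800,600),interpolation=cv2.INTER_CUBIC))
go(.477,-.106,.2,85.4)"
```

```text
[515.1 125.7] [215.1  86.3] yaw long 9.0
[478.1 334.3] [96.8 45.4] yaw long 54.5
t: 3.45
tcp_pos: [0.4733, -0.1038, 0.2013]
tool_rot: [0.039, 0.999, 0.0, -0.0]
force: [0.9, 0.4, -0.3]
finger_gap: 1.001
gripper_force: 0.0
now [ 0.4734 -0.1038  0.2015] yaw 85.52 tilt -0.02,0.03 gap 1.001 gf 0.0 t 3.5 F [-1.4 -0.9 -0.6]
turn_z 0.1 deg, then shift [-0.0038 -0.0019  0.0015]
```

View pics/w2b.png

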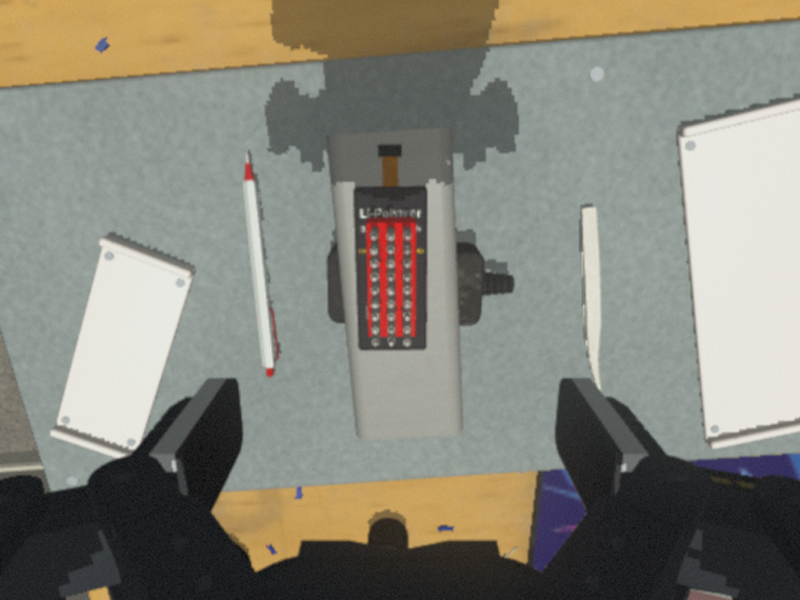

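The wrist view now has the pile centred. The bits base spans (367,221)–(417,337), the cell (355,188)–(426,349), the kit (329,135)–(462,437), and the middle holder's corners are (104,235), (193,271), (135,456), (51,431).

Run:
```python
from h import *
w=np.load('w2.npy');p={"tcp_pos":w[:3],"tool_rot":w[3:]}
for n,l,z in(("mid",[(104,235),(193,271),(135,456),(51,431)],.022),("bits",[(367,221),(416,221),(417,337),(368,337)],.082),
 ("cell",[(355,188),(426,188),(426,349),(358,349)],.069),("kit",[(329,135),(452,127),(462,437),(358,440)],.056),("kit51",[(329,135),(452,127),(462,437),(358,440)],.052),("tab",[(380,146),(402,146),(402,156),(380,156)],.064)):
    P=ray("wrist",(np.array(l)+.5)*.7-.5,z,p);print(n,*rect(P))
go(.476,-.106,.12,85.4)
```

```text
mid [ 527.4 -290.2] [ 57.7 146.9] yaw long 152.6
bits [ 474.7 -107.3] [25.7 61.2] yaw long 175.5
cell [ 473.5 -107.7] [37.7 88.3] yaw long 175.5
kit [ 492.8 -104.2] [ 63.7 182.1] yaw long 179.1
kit51 [ 494.1 -104.2] [ 64.6 184.6] yaw long 179.1
tab [ 411.5 -103. ] [11.2  4.9] yaw long 85.5
now [ 0.4734 -0.1038  0.2015] yaw 85.52 tilt -0.02,0.03 gap 1.001 gf 0.0 t 3.5 F [-1.4 -0.9 -0.6]
turn_z 0.1 deg, then shift [-0.0028 -0.002   0.0815]
```

```bash
python3 -m handwheel '[[[0,0,0,-0.0024,-0.003,0.03,0.8],[0,0,0,0,0,0.03,0.6],[0,0,0,0,0,0.03,0.6],[0,0,0,0,0,0.02,0.6],[0,0,0,0,0,0.015,0.6],[0,0,0,0,0,0.004,0.6],[0,0,0,0,0,0,0.6],[0,0,0,0,0,0,0.6]]]' 30; python3 -c "
from h import *
go(.475,-.107,.0715,85.5)"
```

```text
t: 4.5
tcp_pos: [0.4763, -0.1087, 0.073]
tool_rot: [0.04, 0.999, -0.0, 0.001]
force: [1.0, -0.4, -0.2]
finger_gap: 0.602
gripper_force: 0.0
now [ 0.4763 -0.1087  0.073 ] yaw 85.43 tilt 0.08,-0.04 gap 0.602 gf 0.0 t 4.5 F [ 1.  -0.4 -0.2]
turn_z -0.1 deg, then shift [0.0014 0.0016 0.0015]
```

```bash
python3 -m handwheel '[[[0,0,0,0.0012,0.0014,0.0012,0.6],[0,0,0,0,0,0,0.4],[0,0,0,0,0,0,0.3],[0,0,0,0,0,0,0.2],[0,0,0,0,0,0,0.1],[0,0,0,0,0,0,0.1],[0,0,0,0,0,-0.005,0.1],[0,0,0,0,0,-0.01,0.1],[0,0,0,0,0,-0.03,0.1],[0,0,0,0,0,-0.03,0.1],[0,0,0,0,0,-0.02,0.1],[0,0,0,0,0,0,0.1]]]' 30; python3 -c "
from h import *
s=sense();np.save('w3.npy',np.r_[s['tcp_pos'],s['tool_rot']])
im=snap('wrist','w3.png');cv2.imwrite('pics/w3b.png',cv2.resize(im,(800,600),interpolation=cv2.INTER_CUBIC))
go(.4786,.3343,.165,144.7)"
```

```text
t: 6.0
tcp_pos: [0.4757, -0.1075, 0.1678]
tool_rot: [0.04, 0.999, -0.001, 0.002]
force: [-0.8, -0.6, -0.9]
finger_gap: 0.288
gripper_force: 29.8
now [ 0.4749 -0.1071  0.1667] yaw 85.42 tilt 0.09,-0.04 gap 0.295 gf 29.8 t 6.0 F [-0.5 -0.6 -1.6]
turn_z -59.3 deg, then shift [-0.3624  0.252   0.0017]
```

View pics/w3b.png

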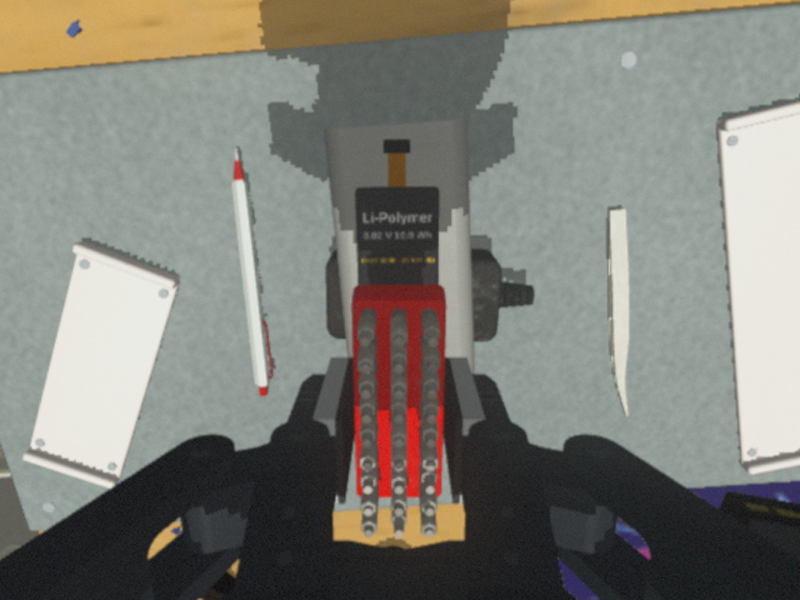

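The bits are gripped and clear; their near lower edge is at about (400,287), and the cell stayed put on the kit. I'll check where the block sits in the grip.

```bash
python3 - <<'E'
from h import *
w=np.load('w3.npy');p={"tcp_pos":w[:3],"tool_rot":w[3:]}
M=R.from_quat(w[3:]).as_matrix()
for l,z in(([(354,289),(445,289)],.165),([(357,303),(443,303)],.178),([(355,497),(443,497)],.178)):
    print(np.round((ray("wrist",(np.array(l)+.5)*.7-.5,z,p)-w[:3])@M*1000,1))
E
python3 -m handwheel '[[[0,0,-9.9,0,0,0,0.1],[0,0,-9.9,0,0,0,0.1],[0,0,-9.9,0,0,0,0.1],[0,0,-9.9,0,0,0,0.1],[0,0,-9.9,0,0,0,0.1],[0,0,-9.8,0,0,0,0.1],[0,0,0,-0.02,0.014,0,0.1],[0,0,0,-0.036,0.025,0,0.1],[0,0,0,-0.036,0.025,0,0.1],[0,0,0,-0.036,0.025,0,0.1],[0,0,0,-0.036,0.025,0,0.1],[0,0,0,-0.036,0.025,0,0.1],[0,0,0,-0.036,0.025,0,0.1],[0,0,0,-0.036,0.025,0,0.1],[0,0,0,-0.036,0.025,0,0.1],[0,0,0,-0.036,0.025,0,0.1],[0,0,0,-0.018,0.013,0,0.1],[0,0,0,0,0,0,0.1],[0,0,0,0,0,0,0.1]]]'; python3 -c "
from h import *
go(.4786,.3343,.045,144.7)"
```

```text
[[ 29.2 -13.    2.7]
 [ 29.2  12.7   2.6]]
[[ 29.3 -11.2 -10.3]
 [ 29.3  11.1 -10.4]]
[[-30.4 -13.2 -10.1]
 [-30.4  12.5 -10.1]]
t: 8.43
tcp_pos: [0.4957, 0.35, 0.1477]
tool_rot: [-0.447, 0.894, -0.014, -0.015]
force: [0.4, -0.1, -2.0]
finger_gap: 0.291
gripper_force: 29.7
now [0.4957 0.35   0.1477] yaw 143.17 tilt -0.83,-2.17 gap 0.291 gf 29.7 t 8.4 F [ 0.4 -0.1 -2. ]
turn_z -1.5 deg, then shift [0.0227 0.0049 0.1027]
```

```bash
cat >> h.py <<'E'
_go=go
def go(x,y,z,yaw):
    _go(x,y,z,yaw);s=sense();a=np.radians(yaw)
    T=np.array([[-np.sin(a),np.cos(a),0],[np.cos(a),np.sin(a),0],[0,0,-1]]).T
    print("rotvec deg",np.round(np.degrees((R.from_quat(s["tool_rot"]).inv()*R.from_matrix(T)).as_rotvec()),2),"maxqd %.3f"%np.abs(s["qd"]).max())
E
python3 -m handwheel '[[[0,0,0,0,0,0,0.1],[0,0,0,0,0,0,0.1]]]'; python3 -c "
from h import *
go(.4786,.3343,.045,144.6)"
```

```text
t: 8.68
tcp_pos: [0.4964, 0.3504, 0.1485]
tool_rot: [-0.447, 0.894, -0.013, -0.014]
force: [-0.4, -0.1, -0.8]
finger_gap: 0.293
gripper_force: 29.7
now [0.4964 0.3504 0.1485] yaw 143.12 tilt -0.74,-2.09 gap 0.293 gf 29.7 t 8.7 F [-0.4 -0.1 -0.8]
turn_z -1.5 deg, then shift [0.0234 0.0052 0.1035]
rotvec deg [-0.63 -2.12 -1.49] maxqd 0.006
```

```bash
python3 -m handwheel '[[[-0.6,-2.1,-1.5,0,0,0,0.1],[0,0,0,0.0117,0.0026,0.03,0.1],[0,0,0,0.0117,0.0026,0.03,0.1],[0,0,0,0,0,0.02,0.1],[0,0,0,0,0,0.01,0.1],[0,0,0,0,0,0,0.1],[0,0,0,0,0,0,0.1]]]'; python3 -c "
from h import *
go(.4783,.3342,.0205,144.6)"
```

```text
t: 9.55
tcp_pos: [0.4793, 0.3356, 0.0591]
tool_rot: [-0.459, 0.888, -0.0, 0.001]
force: [-0.4, 0.5, -1.3]
finger_gap: 0.297
gripper_force: 29.7
now [0.4793 0.3356 0.0591] yaw 144.69 tilt 0.12,0.02 gap 0.297 gf 29.7 t 9.6 F [-0.4  0.5 -1.3]
turn_z 0.1 deg, then shift [0.0018 0.     0.0386]
rotvec deg [-0.09  0.08  0.09] maxqd 0.006
```

```bash
python3 -m handwheel '[[[0,0,0,0.002,0,0.015,0.1],[0,0,0,0,0,0.013,0.1],[0,0,0,0,0,0.006,0.1],[0,0,0,0,0,0.002,0.1],[0,0,0,0,0,0.0015,0.1],[0,0,0,0,0,0,0.1],[0,0,0,0,0,0,0.1]]]'; python3 -c "
from h import *
go(.4783,.3342,.0195,144.6)"
```

```text
t: 10.42
tcp_pos: [0.4776, 0.3338, 0.0211]
tool_rot: [-0.459, 0.888, -0.0, 0.0]
force: [0.1, -0.4, -1.8]
finger_gap: 0.295
gripper_force: 29.7
now [0.4776 0.3338 0.0211] yaw 144.69 tilt 0.05,-0.01 gap 0.295 gf 29.7 t 10.4 F [ 0.1 -0.4 -1.8]
turn_z 0.1 deg, then shift [-0.0008 -0.0004  0.0016]
rotvec deg [-0.05  0.02  0.09] maxqd 0.004
```

```bash
python3 -m handwheel '[[[0,0,0,-0.0006,0,0.001,0.1],[0,0,0,0,0,0.001,0.1],[0,0,0,0,0,0,0.1]]]'; python3 -m handwheel '[[[0,0,0,0,0,0,0.35],[0,0,0,0,0,0,0.4],[0,0,0,0,0,0,0.5],[0,0,0,0,0,0,0.5],[0,0,0,0,0,0,0.6],[0,0,0,0,0,-0.01,0.6],[0,0,0,0,0,-0.03,0.7],[0,0,0,0,0,-0.04,1],[0,0,0,0,0,-0.04,1],[0,0,0,0,0,0,1],[0,0,0,0,0,0,1]]]'; python3 -c "
from h import *
s=sense();np.save('w4.npy',np.r_[s['tcp_pos'],s['tool_rot']])
im=snap('wrist','w4.png');cv2.imwrite('pics/w4b.png',cv2.resize(im,(800,600),interpolation=cv2.INTER_CUBIC))
go(.474,-.107,.14,85.5)"
```

```text
t: 10.8
tcp_pos: [0.4779, 0.3343, 0.0198]
tool_rot: [-0.459, 0.888, -0.0, 0.0]
force: [-1.6, -0.2, 5.2]
finger_gap: 0.296
gripper_force: 30.4
t: 12.18
tcp_pos: [0.4773, 0.334, 0.139]
tool_rot: [-0.459, 0.888, -0.0, -0.0]
force: [0.1, -0.2, 0.9]
finger_gap: 1.001
gripper_force: 0.0
now [0.4768 0.3338 0.1382] yaw 144.69 tilt -0.07,-0.07 gap 1.002 gf 0.0 t 12.2 F [-0.9  0.2 -0.1]
turn_z 59.2 deg, then shift [-0.0318 -0.4397 -0.0018]
rotvec deg [-3.000e-02 -1.000e-01  5.919e+01] maxqd 0.019
```

View pics/w4b.png

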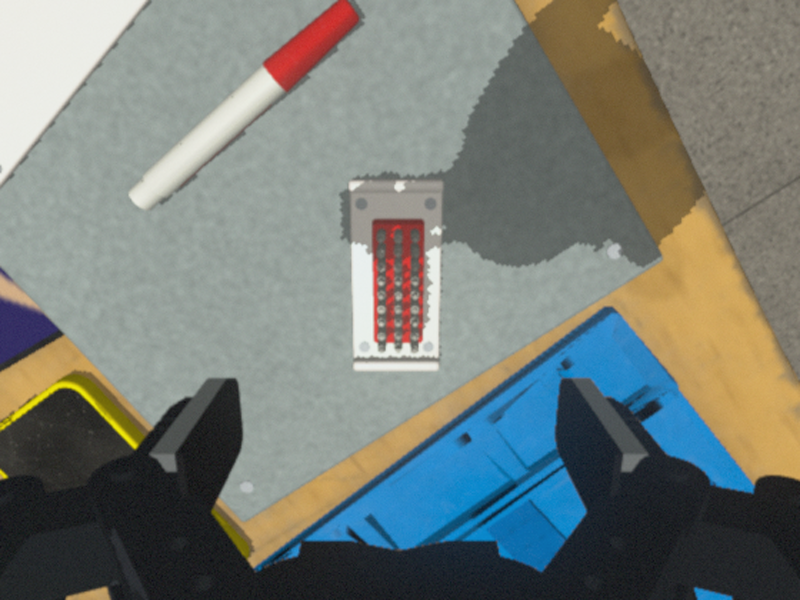

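The bit block lies flat and centred in the short holder: block u=373–424 against holder u=352–441, and both lips are clear. Next is the cell.

```bash
python3 -m handwheel '[[[0,0,8,0,0,0,1],[0,0,8,0,0,0,1],[0,0,8,0,0,0,1],[0,0,8,0,0,0,1],[0,0,8,0,0,0,1],[0,0,8,0,0,0,1],[0,0,8,0,0,0,1],[0,0,3.2,0,0,0,1]]]' | head -1
python3 -m handwheel '[[[0,0,0,-0.002,-0.025,0,1],[0,0,0,-0.002,-0.025,0,1],[0,0,0,-0.002,-0.025,0,1],[0,0,0,-0.002,-0.025,0,1],[0,0,0,-0.002,-0.025,0,1],[0,0,0,-0.002,-0.025,0,1],[0,0,0,-0.002,-0.025,0,1],[0,0,0,-0.002,-0.025,0,1],[0,0,0,-0.002,-0.025,0,1],[0,0,0,-0.002,-0.025,0,1],[0,0,0,-0.002,-0.025,0,1],[0,0,0,-0.002,-0.025,0,1],[0,0,0,-0.002,-0.025,0,1],[0,0,0,-0.002,-0.025,0,1],[0,0,0,-0.002,-0.025,0,1],[0,0,0,-0.002,-0.025,0,1],[0,0,0,0,-0.025,0,1],[0,0,0,0,-0.015,0,1],[0,0,0,0,0,0,1],[0,0,0,0,0,0,1]]]' |head -1; python3 -c "
from h import *
s=sense();np.save('w5.npy',np.r_[s['tcp_pos'],s['tool_rot']])
im=snap('wrist','w5.png');cv2.imwrite('pics/w5b.png',cv2.resize(im,(800,600),interpolation=cv2.INTER_CUBIC))
go(.474,-.107,.0605,85.5)"
```

```text
t: 13.22
t: 15.72
now [ 0.4746 -0.106   0.1388] yaw 85.53 tilt -0.03,0.01 gap 1.000 gf 0.0 t 15.8 F [-0.7 -0.4  0.5]
turn_z 0.0 deg, then shift [ 0.0005 -0.001   0.0783]
rotvec deg [ 0.01 -0.03  0.03] maxqd 0.004
```

View pics/w5b.png

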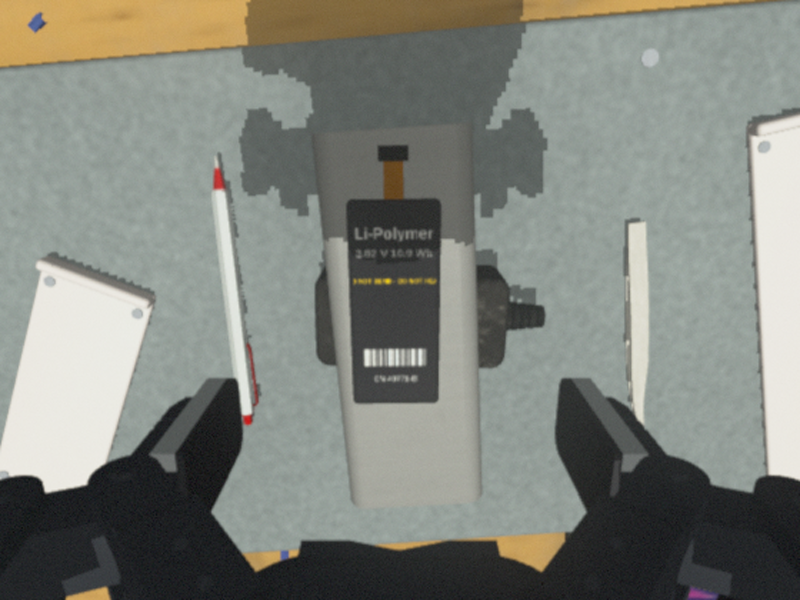

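The cell is at (346,199)–(438,404) with the tab end at y=146, and the kit at (315,135)–(481,500).

```bash
python3 - <<'E'
from h import *
w=np.load('w5.npy');p={"tcp_pos":w[:3],"tool_rot":w[3:]}
for n,l,z in(("cell",[(346,199),(441,200),(438,404),(351,403)],.069),("kit",[(315,136),(471,126),(481,500),(353,505)],.054),("tab",[(378,146),(408,146)],.063),("brick",[(316,315),(506,300)],.035),("brickedges",[(485,266),(500,368)],.043)):
    P=ray("wrist",(np.array(l)+.5)*.7-.5,z,p);print(n,*(rect(P) if len(P)>2 else P.round(4)))
E
python3 -m handwheel '[[[0,0,0,0,-0.001,0.025,0.9],[0,0,0,0,0,0.025,0.8],[0,0,0,0,0,0.015,0.7],[0,0,0,0,0,0.008,0.65],[0,0,0,0,0,0.004,0.65],[0,0,0,0,0,0,0.65],[0,0,0,0,0,0,0.65]]]' 30; python3 -c "
from h import *
go(.474,-.107,.0605,85.5)"
```

```text
cell [ 473.3 -108.1] [38.4 90. ] yaw long 175.3
kit [ 492.9 -104.3] [ 64.4 180.2] yaw long 179.1
tab [ 0.4079 -0.1094  0.063 ] [ 0.4089 -0.0976  0.063 ]
brick [ 0.4857 -0.1477  0.035 ] [ 0.4853 -0.0552  0.035 ]
brickedges [ 0.4654 -0.066   0.043 ] [ 0.5171 -0.0604  0.043 ]
t: 16.65
tcp_pos: [0.4753, -0.1082, 0.0625]
tool_rot: [0.039, 0.999, -0.0, 0.001]
force: [-0.7, -0.9, 0.5]
finger_gap: 0.653
gripper_force: 0.0
now [ 0.4753 -0.1082  0.0625] yaw 85.49 tilt 0.08,-0.05 gap 0.653 gf 0.0 t 16.6 F [-0.7 -0.9  0.5]
turn_z -0.0 deg, then shift [0.0014 0.0011 0.002 ]
rotvec deg [-0.05  0.08 -0.01] maxqd 0.002
```

```bash
python3 -m handwheel '[[[0,0,0,0.001,0.0005,0.0016,0.6],[0,0,0,0,0,0,0.5],[0,0,0,0,0,0,0.4],[0,0,0,0,0,0,0.3],[0,0,0,0,0,0,0.3],[0,0,0,0,0,0,0.3]]]' 30; python3 -m handwheel '[[[0,0,0,0,0,-0.004,0.3],[0,0,0,0,0,-0.006,0.3],[0,0,0,0,0,-0.02,0.3],[0,0,0,0,0,-0.025,0.3],[0,0,0,0,0,-0.025,0.3],[0,0,0,0,0,0,0.3],[0,0,0,0,0,0,0.3]]]'; python3 -c "
from h import *
s=sense();np.save('w6.npy',np.r_[s['tcp_pos'],s['tool_rot']])
im=snap('wrist','w6.png');cv2.imwrite('pics/w6b.png',cv2.resize(im,(800,600),interpolation=cv2.INTER_CUBIC))
go(.528,-.291,.14,62.7)"
```

```text
t: 17.4
tcp_pos: [0.4739, -0.1074, 0.0607]
tool_rot: [0.039, 0.999, -0.0, 0.0]
force: [-1.4, 1.0, 5.1]
finger_gap: 0.436
gripper_force: 30.4
t: 18.27
tcp_pos: [0.4735, -0.1072, 0.14]
tool_rot: [0.039, 0.999, -0.0, -0.0]
force: [0.3, -0.0, -0.1]
finger_gap: 0.433
gripper_force: 30.2
now [ 0.4733 -0.1071  0.1396] yaw 85.49 tilt -0.07,0.02 gap 0.433 gf 30.2 t 18.3 F [-0.9  0.7 -1.3]
turn_z 22.8 deg, then shift [-0.133  -0.1383 -0.0004]
rotvec deg [-0.   -0.07 22.79] maxqd 0.009
```

View pics/w6b.png

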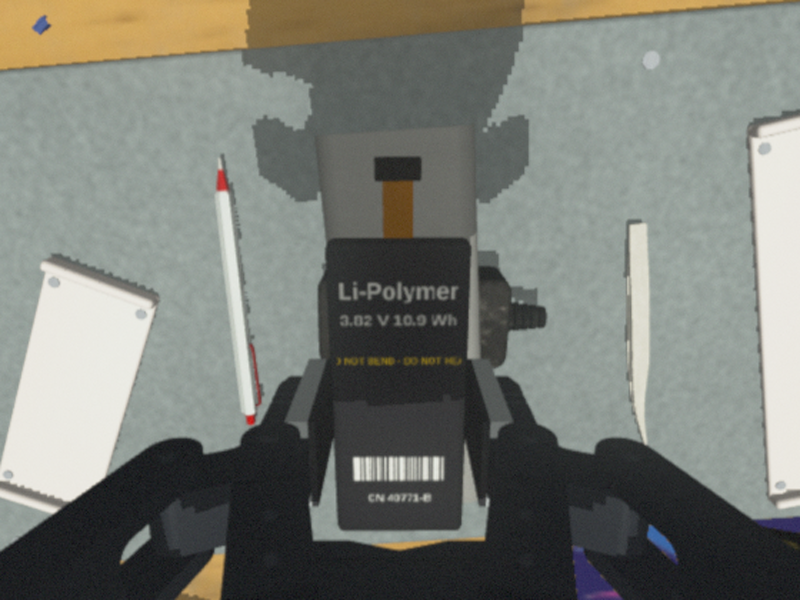

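```bash
python3 - <<'E'
from h import *
w=np.load('w6.npy');p={"tcp_pos":w[:3],"tool_rot":w[3:]};M=R.from_quat(w[3:]).as_matrix()
for l,z in(([(327,239),(469,239),(400,158)],.148),([(338,528),(461,528)],.148)):
    print(np.round((ray("wrist",(np.array(l)+.5)*.7-.5,z,p)-w[:3])@M*1000,1))
P=ray("wrist",(np.array([(45,262),(158,297),(0,490)])+.5)*.7-.5,.023,p);print(P.round(4))
E
python3 -m handwheel '[[[0,0,7.6,0,0,0,0.3],[0,0,7.6,0,0,0,0.3],[0,0,7.6,0,0,0,0.3],[0,0,0,-0.019,-0.0198,0,0.3],[0,0,0,-0.019,-0.0198,0,0.3],[0,0,0,-0.019,-0.0198,0,0.3],[0,0,0,-0.019,-0.0198,0,0.3],[0,0,0,-0.019,-0.0198,0,0.3],[0,0,0,-0.019,-0.0198,0,0.3],[0,0,0,-0.019,-0.0198,0,0.3],[0,0,0,0,0,0,0.3],[0,0,0,0,0,0,0.3]]]'; python3 -c "
from h import *
go(.5378,-.2960,.03,62.7)"
```

```text
[[ 45.7 -18.7  -8. ]
 [ 45.7  17.5  -8. ]
 [ 65.9  -0.1  -8. ]]
[[-43.1 -18.8  -8. ]
 [-43.1  18.5  -8. ]]
[[ 0.4509 -0.2825  0.023 ]
 [ 0.4734 -0.2301  0.023 ]
 [ 0.5801 -0.3436  0.023 ]]
t: 19.82
tcp_pos: [0.5274, -0.2902, 0.1392]
tool_rot: [0.236, 0.972, 0.001, -0.001]
force: [-0.2, -0.1, -0.0]
finger_gap: 0.436
gripper_force: 30.2
now [ 0.5274 -0.2902  0.1392] yaw 62.69 tilt -0.14,0.13 gap 0.436 gf 30.2 t 19.8 F [-0.2 -0.1 -0. ]
turn_z -0.0 deg, then shift [-0.0119 -0.0004  0.1092]
rotvec deg [ 0.05 -0.18 -0.01] maxqd 0.014
```

```bash
python3 -m handwheel '[[[0,0,0,-0.0127,-0.0004,0.02,0.3],[0,0,0,0,0,0.025,0.3],[0,0,0,0,0,0.025,0.3],[0,0,0,0,0,0.015,0.3],[0,0,0,0,0,0.005,0.3],[0,0,0,0,0,0,0.3],[0,0,0,0,0,0,0.3]]]'; python3 -c "
from h import *
s=sense();np.save('w7.npy',np.r_[s['tcp_pos'],s['tool_rot']])
im=snap('wrist','w7.png');cv2.imwrite('pics/w7b.png',cv2.resize(im,(800,600),interpolation=cv2.INTER_CUBIC))
go(.5385,-.2966,.0165,62.7)"
```

```text
t: 20.7
tcp_pos: [0.5402, -0.2981, 0.0514]
tool_rot: [0.236, 0.972, -0.001, 0.001]
force: [0.7, 0.4, -1.3]
finger_gap: 0.431
gripper_force: 30.2
now [ 0.5402 -0.2981  0.0515] yaw 62.69 tilt 0.10,-0.09 gap 0.436 gf 30.2 t 20.8 F [-0.1 -0.5 -0.6]
turn_z -0.0 deg, then shift [0.0022 0.0006 0.035 ]
rotvec deg [-0.04  0.13 -0.01] maxqd 0.002
```

View pics/w7b.png

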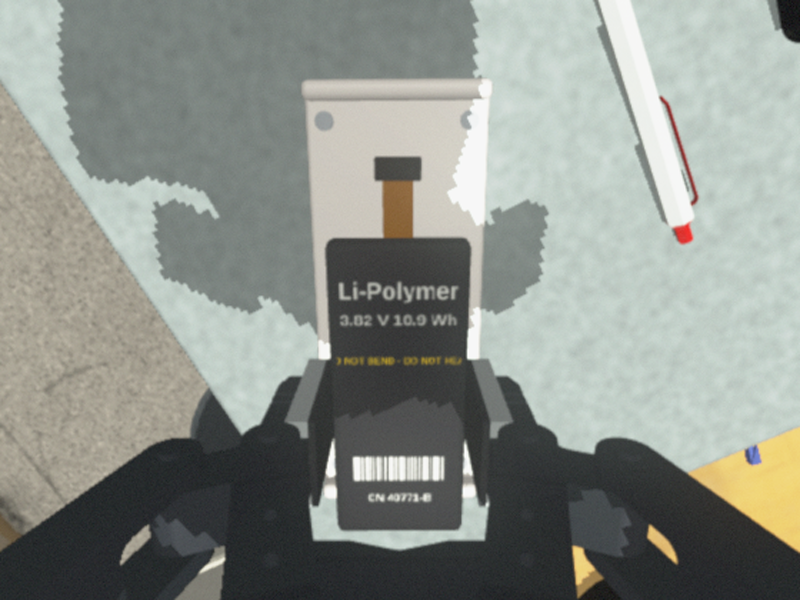

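The cell is level and in line with the middle holder. The near lip is at y 81–97, u 303–492, and the far lip shows at y≈487.

Run:
```python
from h import *
w=np.load('w7.npy');p={"tcp_pos":w[:3],"tool_rot":w[3:]};M=R.from_quat(w[3:]).as_matrix()
P=ray("wrist",(np.array([(303,82),(492,81),(305,98),(490,98),(330,487),(470,487),(327,355),(470,355)])+.5)*.7-.5,np.array([.022,.022,.023,.023,.023,.023,.017,.017]),p)
print(np.round((P-w[:3])@M*1000,1)); print(P.round(4))
```

```text
[[ 85.9 -29.2  29.2]
 [ 86.2  27.6  29.2]
 [ 81.3 -28.6  28.3]
 [ 81.3  27.   28.2]
 [-56.3 -26.2  28.6]
 [-56.3  26.3  28.5]
 [ -5.3 -26.1  34.4]
 [ -5.3  25.1  34.4]]
[[ 0.4505 -0.2847  0.022 ]
 [ 0.4763 -0.2341  0.022 ]
 [ 0.4549 -0.2863  0.023 ]
 [ 0.4804 -0.2368  0.023 ]
 [ 0.5783 -0.3472  0.023 ]
 [ 0.6024 -0.3006  0.023 ]
 [ 0.533  -0.3238  0.017 ]
 [ 0.5565 -0.2783  0.017 ]]
```

```bash
python3 -m handwheel '[[[0,0,0,0.0005,0,0.015,0.3],[0,0,0,0,0,0.01,0.3],[0,0,0,0,0,0.005,0.3],[0,0,0,0,0,0.002,0.3],[0,0,0,0,0,0.001,0.3],[0,0,0,0,0,0,0.3],[0,0,0,0,0,0,0.3]]]'; python3 -c "
from h import *
go(.5402,-.2981,.0165,62.7)"
```

```text
t: 21.62
tcp_pos: [0.5394, -0.2977, 0.0178]
tool_rot: [0.236, 0.972, -0.0, 0.001]
force: [0.3, -1.2, -0.3]
finger_gap: 0.429
gripper_force: 30.2
now [ 0.5394 -0.2977  0.0178] yaw 62.69 tilt 0.05,-0.05 gap 0.429 gf 30.2 t 21.6 F [ 0.3 -1.2 -0.3]
turn_z -0.0 deg, then shift [-0.0009 -0.      0.0013]
rotvec deg [-0.02  0.07 -0.01] maxqd 0.001
```

```bash
python3 -m handwheel '[[[0,0,0,-0.0006,0,0.0008,0.3],[0,0,0,0,0,0.0006,0.3],[0,0,0,0,0,0,0.3]]]'; python3 -m handwheel '[[[0,0,0,0,0,0,0.5],[0,0,0,0,0,0,0.55],[0,0,0,0,0,0,0.6],[0,0,0,0,0,0,0.7],[0,0,0,0,0,-0.01,0.7],[0,0,0,0,0,-0.03,0.8],[0,0,0,0,0,-0.04,1],[0,0,0,0,0,-0.04,1],[0,0,0,0,0,0,1],[0,0,0,0,0,0,1]]]'; python3 -c "
from h import *
s=sense();np.save('w8.npy',np.r_[s['tcp_pos'],s['tool_rot']])
im=snap('wrist','w8.png');cv2.imwrite('pics/w8b.png',cv2.resize(im,(800,600),interpolation=cv2.INTER_CUBIC))
go(.493,-.1045,.14,89.1)"
```

```text
t: 22.0
tcp_pos: [0.5397, -0.2978, 0.0173]
tool_rot: [0.236, 0.972, -0.0, 0.0]
force: [-1.6, 1.8, 5.6]
finger_gap: 0.432
gripper_force: 30.9
t: 23.25
tcp_pos: [0.5394, -0.2974, 0.1362]
tool_rot: [0.236, 0.972, -0.0, 0.0]
force: [-0.6, 0.2, -0.5]
finger_gap: 0.997
gripper_force: 0.0
now [ 0.539  -0.2972  0.1354] yaw 62.69 tilt -0.06,0.04 gap 1.001 gf 0.0 t 23.3 F [ 0.2  1.  -0.4]
turn_z -26.4 deg, then shift [ 0.049   0.1919 -0.0046]
rotvec deg [  0.03  -0.07 -26.41] maxqd 0.019
```

View pics/w8b.png

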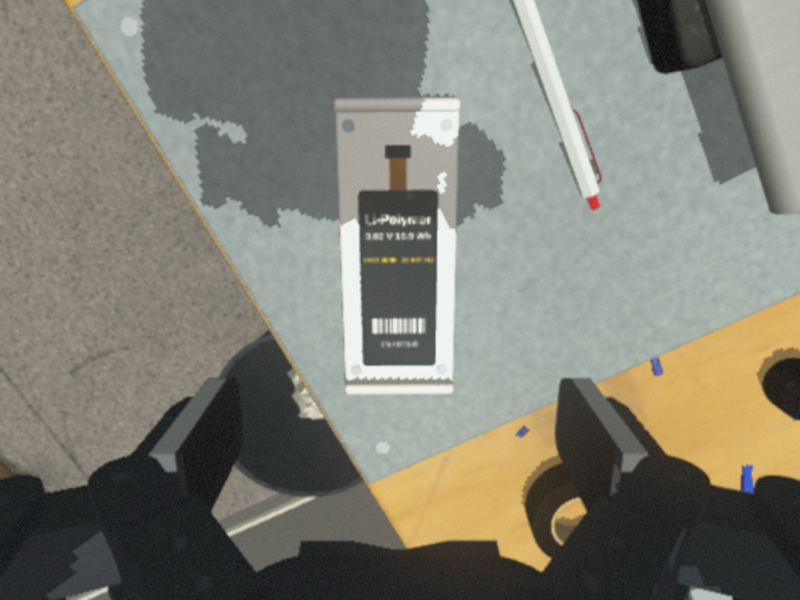

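The battery lies centred between the lips and in line with the middle holder. Next is the kit.

```bash
python3 -m handwheel '[[[0,0,-6.6,0,0,0,1],[0,0,-6.6,0,0,0,1],[0,0,-6.6,0,0,0,1],[0,0,-6.6,0,0,0,1],[0,0,0,0.006,0.024,0,1],[0,0,0,0.006,0.024,0,1],[0,0,0,0.006,0.024,0,1],[0,0,0,0.006,0.024,0,1],[0,0,0,0.006,0.024,0,1],[0,0,0,0.006,0.024,0,1],[0,0,0,0.006,0.024,0,1],[0,0,0,0.006,0.024,0,1],[0,0,0,0,0,0,1],[0,0,0,0,0,0,1]]]' 60; python3 -c "
from h import *
snap('wrist','w9.png')
go(.493,-.1045,.0415,89.1)"
```

```text
t: 25.05
tcp_pos: [0.4954, -0.1053, 0.1362]
tool_rot: [0.008, 1.0, -0.001, 0.001]
force: [-0.4, -0.1, 0.1]
finger_gap: 0.996
gripper_force: 0.0
now [ 0.4955 -0.1057  0.1362] yaw 89.08 tilt 0.09,-0.07 gap 1.002 gf 0.0 t 25.1 F [ 0.8 -0.2 -0.3]
turn_z -0.0 deg, then shift [0.0025 0.0011 0.0947]
rotvec deg [-0.07  0.09 -0.02] maxqd 0.010
```

```bash
python3 -m handwheel '[[[0,0,0,0.0025,0.0012,0.02,1],[0,0,0,0,0,0.025,1],[0,0,0,0,0,0.02,1],[0,0,0,0,0,0.015,1],[0,0,0,0,0,0.008,1],[0,0,0,0,0,0.005,1],[0,0,0,0,0,0,1],[0,0,0,0,0,0,1]]]'; python3 -c "
from h import *
go(.493,-.1045,.0415,89.1)"
```

```text
t: 26.1
tcp_pos: [0.4927, -0.1039, 0.0435]
tool_rot: [0.008, 1.0, -0.0, 0.001]
force: [-0.3, -0.1, -0.7]
finger_gap: 1.003
gripper_force: 0.0
now [ 0.4927 -0.1039  0.0435] yaw 89.10 tilt 0.07,-0.05 gap 1.003 gf 0.0 t 26.1 F [-0.3 -0.1 -0.7]
turn_z -0.0 deg, then shift [-0.0003 -0.0006  0.002 ]
rotvec deg [-0.05  0.07 -0.  ] maxqd 0.002
```

```bash
python3 -m handwheel '[[[0,0,0,0,-0.0005,0.002,1],[0,0,0,0,0,0,0.9],[0,0,0,0,0,0,0.8],[0,0,0,0,0,0,0.7],[0,0,0,0,0,0,0.65],[0,0,0,0,0,0,0.65]]]' 60; python3 -m handwheel '[[[0,0,0,0,0,-0.003,0.65],[0,0,0,0,0,-0.007,0.65],[0,0,0,0,0,-0.02,0.65],[0,0,0,0,0,-0.02,0.65],[0,0,0,0,0,-0.02,0.65],[0,0,0,0,0,-0.02,0.65],[0,0,0,0,0,0,0.65],[0,0,0,0,0,0,0.65]]]';python3 -c "
from h import *
s=sense();np.save('w10.npy',np.r_[s['tcp_pos'],s['tool_rot']])
snap('wrist','w10.png');snap('side','s10.png')
go(.515,.1257,.13,99.2)"
```

```text
t: 26.85
tcp_pos: [0.4923, -0.1045, 0.0418]
tool_rot: [0.008, 1.0, -0.0, 0.0]
force: [-1.2, -0.4, 5.3]
finger_gap: 0.752
gripper_force: 65.4
t: 27.85
tcp_pos: [0.4916, -0.104, 0.1305]
tool_rot: [0.008, 1.0, 0.0, -0.0]
force: [1.0, -0.3, -2.6]
finger_gap: 0.745
gripper_force: 67.3
now [ 0.4915 -0.104   0.1301] yaw 89.09 tilt -0.10,0.03 gap 0.748 gf 67.3 t 27.9 F [ 0.   0.3 -3.5]
turn_z -10.1 deg, then shift [-5.990e-02  2.229e-01  1.000e-04]
rotvec deg [  0.03  -0.09 -10.11] maxqd 0.006
```

```bash
python3 -m handwheel '[[[0,0,-5,0,0,0,0.65],[0,0,-5.1,0,0,0,0.65],[0,0,0,-0.003,0.0115,0,0.65],[0,0,0,-0.006,0.0223,0,0.65],[0,0,0,-0.006,0.0223,0,0.65],[0,0,0,-0.006,0.0223,0,0.65],[0,0,0,-0.006,0.0223,0,0.65],[0,0,0,-0.006,0.0223,0,0.65],[0,0,0,-0.006,0.0223,0,0.65],[0,0,0,-0.006,0.0223,0,0.65],[0,0,0,-0.006,0.0223,0,0.65],[0,0,0,-0.006,0.0223,0,0.65],[0,0,0,-0.003,0.0115,0,0.65],[0,0,0,0,0,0,0.65],[0,0,0,0,0,0,0.65]]]'; python3 -c "
from h import *
go(.515,.1257,.055,99.2)"
```

```text
t: 29.82
tcp_pos: [0.5155, 0.1257, 0.1307]
tool_rot: [-0.08, 0.997, -0.0, -0.0]
force: [0.3, -0.8, -3.7]
finger_gap: 0.744
gripper_force: 67.3
now [0.5155 0.1257 0.1307] yaw 99.16 tilt -0.02,-0.04 gap 0.744 gf 67.3 t 29.8 F [ 0.3 -0.8 -3.7]
turn_z -0.0 deg, then shift [0.0005 0.0001 0.0757]
rotvec deg [-0.04 -0.03 -0.04] maxqd 0.010
```

```bash
python3 -m handwheel '[[[0,0,0,0.0005,0,0.015,0.65],[0,0,0,0,0,0.02,0.65],[0,0,0,0,0,0.02,0.65],[0,0,0,0,0,0.015,0.65],[0,0,0,0,0,0.01,0.65],[0,0,0,0,0,0,0.65],[0,0,0,0,0,0,0.65]]]'; python3 -c "
from h import *
s=sense();np.save('w11.npy',np.r_[s['tcp_pos'],s['tool_rot']])
a=snap('wrist','w11.png');b=cv2.imread('pics/w10.png')
f=lambda i:cv2.resize(i,None,fx=2,fy=2,interpolation=cv2.INTER_CUBIC)
A=cv2.resize(a[0:400,90:470],None,fx=1.5,fy=1.5,interpolation=cv2.INTER_CUBIC)
B=b[0:300,165:395]
m=np.zeros((600,800,3),np.uint8);m[:600,:570]=A;m[:300,570:800]=B
c=cv2.imread('pics/s10.png');m[300:600,570:800]=c[90:390,200:430]
cv2.imwrite('pics/m1.png',m)
go(.515,.1257,.017,99.2)"
```

```text
t: 30.7
tcp_pos: [0.5157, 0.126, 0.0513]
tool_rot: [-0.08, 0.997, -0.0, 0.001]
force: [0.2, 0.2, -3.4]
finger_gap: 0.746
gripper_force: 67.3
now [0.5159 0.126  0.0515] yaw 99.20 tilt 0.10,-0.02 gap 0.746 gf 67.3 t 30.8 F [ 0.4 -0.4 -3.1]
turn_z -0.0 deg, then shift [ 0.0009 -0.0002  0.0345]
rotvec deg [-0.04  0.1  -0.  ] maxqd 0.005
```

View pics/m1.png

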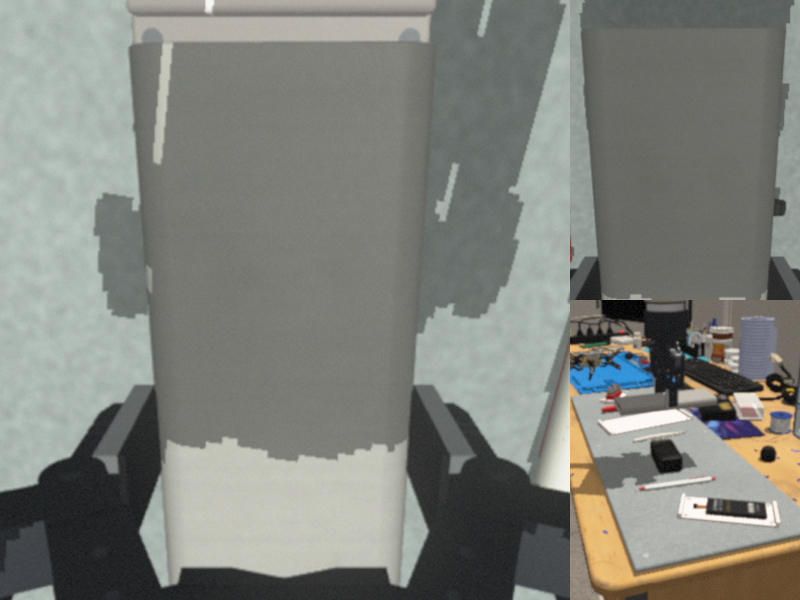

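The kit hangs level and in line above the long holder. In the montage its near edge is at y=43 (x 131–434) and the lip's inner edge at y≈15 (x 125–436). The brick still stands on the board.

Run:
```python
from h import *
w=np.load('w11.npy');p={"tcp_pos":w[:3],"tool_rot":w[3:]};M=R.from_quat(w[3:]).as_matrix()
P=ray("wrist",(np.array([(134,43),(430,43),(170,580),(395,580),(126,14),(436,14),(134,20),(431,20)])+.5)/1.5-.5+[90,0],np.array([.068,.068,.062,.062,.023,.023,.019,.019]),p)
print(np.round((P-w[:3])@M*1000,1))
w=np.load('w10.npy');p={"tcp_pos":w[:3],"tool_rot":w[3:]};M=R.from_quat(w[3:]).as_matrix()
P=ray("wrist",np.array([(165+13,28),(165+215,28)]),.1495,p)
print(np.round((P-w[:3])@M*1000,1))
```

```text
[[ 91.  -31.  -16.8]
 [ 91.   29.7 -16.9]
 [-49.6 -32.9 -10.6]
 [-49.6  31.7 -10.7]
 [104.6 -43.6  28.2]
 [104.7  41.5  28.1]
 [103.8 -42.5  32.2]
 [103.9  41.2  32.1]]
[[ 90.8 -30.8 -19. ]
 [ 90.8  30.2 -19. ]]
```

```bash
python3 -m handwheel '[[[0,0,0,0,0,0.012,0.65],[0,0,0,0,0,0.01,0.65],[0,0,0,0,0,0.007,0.65],[0,0,0,0,0,0.003,0.65],[0,0,0,0,0,0.002,0.65],[0,0,0,0,0,0,0.65],[0,0,0,0,0,0,0.65]]]'; python3 -c "
from h import *
go(.5159,.126,.016,99.2)"
```

```text
t: 31.62
tcp_pos: [0.5155, 0.126, 0.0171]
tool_rot: [-0.08, 0.997, -0.0, 0.0]
force: [-0.6, 0.4, -3.8]
finger_gap: 0.745
gripper_force: 67.3
now [0.5155 0.126  0.0171] yaw 99.19 tilt 0.05,-0.02 gap 0.745 gf 67.3 t 31.6 F [-0.6  0.4 -3.8]
turn_z -0.0 deg, then shift [-0.0004 -0.0001  0.0011]
rotvec deg [-0.03  0.04 -0.01] maxqd 0.001
```

```bash
python3 -m handwheel '[[[0,0,0,0,0,0.0008,0.65],[0,0,0,0,0,0.0006,0.65],[0,0,0,0,0,0.0003,0.65],[0,0,0,0,0,0,0.65]]]'; python3 -m handwheel '[[[0,0,0,0,0,0,0.8],[0,0,0,0,0,0,0.9],[0,0,0,0,0,0,1],[0,0,0,0,0,0,1],[0,0,0,0,0,-0.01,1],[0,0,0,0,0,-0.03,1],[0,0,0,0,0,-0.04,1],[0,0,0,0,0,-0.05,1],[0,0,0,0,0,0,1],[0,0,0,0,0,0,1]]]'; python3 -c "
from h import *
s=sense();np.save('w12.npy',np.r_[s['tcp_pos'],s['tool_rot']]);snap('wrist','w12.png');snap('top','t12.png')
go(.4925,-.101,.14,-1.8)"
```

```text
t: 32.12
tcp_pos: [0.5155, 0.126, 0.0158]
tool_rot: [-0.08, 0.997, -0.0, 0.0]
force: [-0.5, -0.9, 5.1]
finger_gap: 0.744
gripper_force: 68.2
t: 33.38
tcp_pos: [0.5149, 0.1261, 0.1455]
tool_rot: [-0.08, 0.997, -0.0, 0.0]
force: [0.5, 0.1, -0.5]
finger_gap: 1.001
gripper_force: 0.0
now [0.5142 0.126  0.1443] yaw 99.19 tilt -0.12,-0.03 gap 0.996 gf 0.0 t 33.5 F [-0.2 -0.  -0.1]
turn_z 101.0 deg, then shift [-0.2276 -0.0146  0.0043]
rotvec deg [-1.2000e-01 -8.0000e-02  1.0099e+02] maxqd 0.012
```

```bash
python3 -m handwheel '[[[0,0,7.8,0,0,0,1],[0,0,7.8,0,0,0,1],[0,0,7.8,0,0,0,1],[0,0,7.8,0,0,0,1],[0,0,7.8,0,0,0,1],[0,0,7.8,0,0,0,1],[0,0,7.8,0,0,0,1],[0,0,7.8,0,0,0,1],[0,0,7.8,0,0,0,1],[0,0,7.8,0,0,0,1],[0,0,7.8,0,0,0,1],[0,0,7.8,0,0,0,1],[0,0,7.4,0,0,0,1],[0,0,0,0,0,0,1]]]' |head -1;  python3 -m handwheel '[[[0,0,0,-0.02,-0.0015,0,1],[0,0,0,-0.02,-0.0015,0,1],[0,0,0,-0.02,-0.0015,0,1],[0,0,0,-0.02,-0.0015,0,1],[0,0,0,-0.02,-0.0015,0,1],[0,0,0,-0.02,-0.0015,0,1],[0,0,0,-0.02,-0.0015,0,1],[0,0,0,-0.02,-0.0015,0,1],[0,0,0,-0.02,-0.0015,0,1],[0,0,0,-0.02,-0.0015,0,1],[0,0,0,-0.02,0,0,1],[0,0,0,-0.0076,0,0,1],[0,0,0,0,0,0,1],[0,0,0,0,0,0,1]]]' |head -1;python3 -c "
from h import *
s=sense();np.save('w13.npy',np.r_[s['tcp_pos'],s['tool_rot']]);im=snap('wrist','w13.png')
go(.4925,-.101,.014,-1.8)
g=im.max(2);m=(g<62).astype(np.uint8);m[262:]=0
n,l,st,c=cv2.connectedComponentsWithStats(m)
for i in np.argsort(-st[1:,4])[:5]+1: print(st[i],c[i].round(1))
"
```

```text
t: 35.22
t: 36.98
now [ 0.4929 -0.1002  0.1452] yaw -1.75 tilt -0.01,0.00 gap 1.000 gf 0.0 t 37.0 F [-0.8  0.8 -0.3]
turn_z 0.1 deg, then shift [-0.0008 -0.0003  0.1312]
rotvec deg [-0.01  0.    0.05] maxqd 0.003
[ 244  166   67   62 2639] [273.7 199.9]
[ 520  198   40   41 1333] [541.2 217.1]
[252 115  60  26 406] [281.2 130. ]
[505  59  55   8 160] [532.7  62.6]
[246 156   3  12  23] [246.9 161.7]
```

Run:
```python
from h import *
im=cv2.imread('pics/w13.png');g=cv2.GaussianBlur(im,(3,3),0).max(2)
for r in(120,150,180,210,240,260):print(r,g[r,200:360:4])
print(g[100:330:4,280])
w=np.load('w13.npy');T=np.eye(4);T[:3,:3]=R.from_quat(w[3:]).as_matrix();T[:3,3]=w[:3]
c=camera_params("wrist");M=np.linalg.inv(T@np.array(c["mount"]))
def pr(P):
    q=P@M[:3,:3].T+M[:3,3];return np.c_[c["fx"]*q[:,0]/q[:,2]+c["cx"],c["fy"]*q[:,1]/q[:,2]+c["cy"]]
P=np.array([[.4705,-.147,.043],[.5165,-.147,.043],[.5165,-.055,.043],[.4705,-.055,.043],[.4935,-.034,.03]])
print(pr(P).round(1))
```

```text
120 [173 168 163 165 170 169 165 168 171 176 171 165 170 174 170 171 170 108
  90  68  60  61  67 133 172 170 169 171 169 170 165 170 173 170 169 166
 167 169 172 179]
150 [109 125 165 175 170 167 165 165 170 159 105 105  69  71  71  74  73  80
  85  76  69  89  77  73  75  72  77  81  88 152 173 171 172 164 161 172
 168 170 172 173]
180 [104 105 108 107 106 107 106 106 106 107 110  85  47  48  50  49  49  59
  67  69  70  62  65  73  71  71  73  70 110 167 167 166 170 171 171 169
 168 169 168 167]
210 [109 108 105 106 106 108 108 110 107 104 109  60  56  54  59  59  53  52
  56  51  52  54  58  54  54  54  55  64 162 167 165 167 167 165 171 168
 168 173 172 168]
240 [168 170 167 170 169 171 168 166 169 115 105  63  67  67  66  70  63  65
  69  72  76  78  78  80  74  76  67 162 174 171 168 168 172 169 166 174
 167 170 173 173]
260 [168 166 168 167 168 172 165 162 163 172 168 163 109  93  88  81  79  76
  74  76  75  75  76  75  73  75 151 167 170 169 171 167 170 172 174 169
 166 170 169 171]
[156  65  75  74  60  60  63  56  60  65  79  70  70  70  74  71  69  68
  72  75  70  51  51  52  63  56  55  53  53  54  69  69  66  73  78  76
  72  76  73  73  75 159 168 172 167 173 177 174 172 144 239 235 173 173
 173 177 177 179]
[[250.  263.7]
 [314.3 261.9]
 [313.8 131.9]
 [242.6 134.1]
 [277.2  98.8]]
```

```bash
cat > fit.py <<'E'
from h import *
from scipy.optimize import minimize
def proj(name,w=None):
    c=camera_params(name)
    if w is None: M=np.array(c["world_to_cam"])
    else:
        T=np.eye(4);T[:3,:3]=R.from_quat(w[3:]).as_matrix();T[:3,3]=w[:3];M=np.linalg.inv(T@np.array(c["mount"]))
    def pr(P):
        q=P@M[:3,:3].T+M[:3,3];return np.c_[c["fx"]*q[:,0]/q[:,2]+c["cx"],c["fy"]*q[:,1]/q[:,2]+c["cy"]]
    return pr
def fitbox(mask,pr,x0,size,z):
    L,W=size;S=np.array([[a*L/2,b*W/2,zz] for a in(-1,1) for b in(-1,1) for zz in z])
    def cost(v):
        a=np.radians(v[2]);P=S.copy();P[:,:2]=S[:,:2]@np.array([[np.cos(a),np.sin(a)],[-np.sin(a),np.cos(a)]])+v[:2]/1000
        h=cv2.convexHull(pr(P).astype(np.float32));m=np.zeros(mask.shape,np.uint8)
        cv2.fillConvexPoly(m,np.round(h*16).astype(np.int32),1,shift=4)
        return 1-(m&mask).sum()/(m|mask).sum()
    r=minimize(cost,x0,method="Nelder-Mead",options=dict(initial_simplex=np.array(x0)+np.array([[0,0,0],[5,0,0],[0,5,0],[0,0,4]])))
    return r.x.round(2),1-r.fun
E
python3 - <<'E'
from fit import *
im=cv2.imread('pics/w13.png');g=cv2.GaussianBlur(im,(3,3),0).max(2);m=(g<97).astype(np.uint8);m[285:]=0;m[:,:225]=0;m[:,340:]=0
m=cv2.morphologyEx(cv2.morphologyEx(m,cv2.MORPH_CLOSE,np.ones((5,5))),cv2.MORPH_OPEN,np.ones((33,33)))
pr=proj("wrist",np.load('w13.npy'))
for x0 in([493,-101,88.],[490,-104,90.]):print(*fitbox(m,pr,x0,(.092,.046),(.013,.043)))
t=cv2.imread('pics/t12.png');g=t.max(2);c=proj("top")(np.array([[.493,-.101,.03]]))[0].astype(int);m=(g<85).astype(np.uint8);k=np.zeros_like(m);k[c[1]-25:c[1]+26,c[0]-30:c[0]+31]=1;m*=k
m=cv2.morphologyEx(m,cv2.MORPH_OPEN,np.ones((9,9)))
print(*fitbox(m,proj("top"),[493,-101,88.],(.092,.046),(.013,.043)))
E
```

```text
[ 490.59 -101.74   85.14] 0.9310493428140487
[ 490.78 -101.65   84.85] 0.9311496605969184
[492.36 -98.44  89.56] 0.34097421203438394
```

```bash
python3 -m handwheel '[[[0,0,3.2,0,0,0.01,1],[0,0,0,-0.0013,-0.0021,0.025,1],[0,0,0,0,0,0.025,1],[0,0,0,0,0,0.025,0.9],[0,0,0,0,0,0.015,0.9],[0,0,0,0,0,0.01,0.9],[0,0,0,0,0,0.008,0.9],[0,0,0,0,0,0.005,0.9],[0,0,0,0,0,0,0.9],[0,0,0,0,0,0,0.9]]]'; python3 -c "
from h import *
go(.4907,-.1017,.016,-5)"
```

```text
t: 38.28
tcp_pos: [0.4912, -0.1023, 0.0227]
tool_rot: [0.737, 0.676, 0.0, 0.001]
force: [0.2, 0.7, 0.3]
finger_gap: 0.896
gripper_force: 0.0
now [ 0.4912 -0.1023  0.0227] yaw -5.01 tilt 0.06,-0.04 gap 0.896 gf 0.0 t 38.3 F [0.2 0.7 0.3]
turn_z -0.0 deg, then shift [ 0.0005 -0.0005  0.0067]
rotvec deg [ 0.06  0.04 -0.01] maxqd 0.003
```

```bash
python3 -m handwheel '[[[0,0,0,0.0005,-0.0005,0.0055,0.9],[0,0,0,0,0,0,0.8],[0,0,0,0,0,0,0.6],[0,0,0,0,0,0,0.5],[0,0,0,0,0,0,0.4],[0,0,0,0,0,0,0.4],[0,0,0,0,0,0,0.4]]]' 70; python3 -c "
from h import *
go(.4907,-.1017,.016,-5)"; python3 -m handwheel '[[[0,0,0,0,0,-0.004,0.4],[0,0,0,0,0,-0.01,0.4],[0,0,0,0,0,-0.02,0.4],[0,0,0,0,0,-0.025,0.4],[0,0,0,0,0,-0.025,0.4],[0,0,0,0,0,-0.025,0.4],[0,0,0,0,0,0,0.4],[0,0,0,0,0,0,0.4]]]';python3 -c "
from h import *
s=sense();np.save('w14.npy',np.r_[s['tcp_pos'],s['tool_rot']]);im=snap('wrist','w14.png');g=cv2.GaussianBlur(im,(3,3),0).max(2)
print(g[60:300:4,279]);print(g[60:300:4,264])
for r in(120,140,160,180,200):print(r,g[r,200:360:4])
go(.515,.1257,.13,-80.8)"
```

```text
t: 39.15
tcp_pos: [0.4907, -0.1017, 0.0172]
tool_rot: [0.737, 0.675, 0.0, 0.001]
force: [-0.2, -0.7, 6.1]
finger_gap: 0.524
gripper_force: 73.0
now [ 0.4907 -0.1017  0.0172] yaw -5.01 tilt 0.06,-0.04 gap 0.524 gf 73.0 t 39.1 F [-0.2 -0.7  6.1]
turn_z -0.0 deg, then shift [-0.     -0.      0.0012]
rotvec deg [ 0.06  0.04 -0.01] maxqd 0.002
t: 40.15
tcp_pos: [0.4898, -0.1013, 0.1253]
tool_rot: [0.737, 0.676, -0.0, -0.0]
force: [-0.5, 0.5, -2.3]
finger_gap: 0.524
gripper_force: 72.4
[224 222 223 222 220 217 218 225 222 221 219 222 164  82  82  92  82  84
  77  70  79  70  60  73  72  54  77  74  52  59  81  91  86  83  84  87
  83  81  87  89  95  88  81  85  83  82  86 103  66  55  59  60  56  55
  55  57  57  60  59  57]
[222 218 221 220 224 222 218 216 220 219 219 219 213 143 113 198  85  73
 161  64  62  71  59  62  60  54  61  56  50  60  80  86  91  95 101 113
 106 101  95 108 103  85  80  76  65  57  58  59  58  57  65  54  53  55
  57  60  56  60  62  58]
120 [215 215 217 216 195 182 145 144 148 153 212 214 222 221 220 219 198 145
 107  99  92 106 121 155 202 218 218 218 220 220
[... 226 characters left out ...]
2 141 139 140 137 142 137 118 105 103 109 109 110  67  54  54
  54  54  54  57  57  56  64 107 185 186 180 184 190 203 215 218 219 221
 217 214 216 220]
180 [140 134 135 135  82  67  78  83  80  79  79  80  86  90  89  83  80  80
  85  81  83  81  77  77  80  91  76  76  77  78  81  83  82  80  78  74
 182 218 215 216]
200 [135 132 135  70  78  83  86  87  85  89  89  87  88  92  98  94 113  97
  83  81  91  89  83  85  84  89  88  87  91  91  89  88  94  96 105  91
 113 134 217 219]
now [ 0.4896 -0.1012  0.125 ] yaw -5.01 tilt -0.09,0.02 gap 0.524 gf 72.3 t 40.2 F [ 0.1 -0.9 -1.5]
turn_z 75.8 deg, then shift [ 0.0613 -0.2199 -0.005 ]
rotvec deg [-8.000e-02  5.000e-02  7.579e+01] maxqd 0.011
```

```bash
python3 - <<'E'
from h import *
w=np.load('w14.npy');p={"tcp_pos":w[:3],"tool_rot":w[3:]};M=R.from_quat(w[3:]).as_matrix()
P=ray("wrist",[(279,178),(279,157),(279,111),(219,185),(342,185)],np.array([.1508,.121,.137,.1508,.1508]),p)
print(np.round((P-w[:3])@M*1000,1))
g=cv2.imread('pics/w14.png').max(2);print(g[140:200,290]);print(g[240:330:3,279])
E
python3 -m handwheel '[[[0,0,7.6,0,0,0,0.4],[0,0,7.6,0,0,0,0.4],[0,0,7.6,0,0,0,0.4],[0,0,7.6,0,0,0,0.4],[0,0,7.6,0,0,0,0.4],[0,0,7.6,0,0,0,0.4],[0,0,7.6,0,0,0,0.4],[0,0,7.6,0,0,0,0.4],[0,0,7.6,0,0,0,0.4],[0,0,7.4,0,0,0,0.4],[0,0,0,0,0,0,0.4]]]' |head -1
python3 -m handwheel '[[[0,0,0,0.003,-0.011,0,0.4],[0,0,0,0.006,-0.022,0,0.4],[0,0,0,0.006,-0.022,0,0.4],[0,0,0,0.006,-0.022,0,0.4],[0,0,0,0.006,-0.022,0,0.4],[0,0,0,0.006,-0.022,0,0.4],[0,0,0,0.006,-0.022,0,0.4],[0,0,0,0.006,-0.022,0,0.4],[0,0,0,0.006,-0.022,0,0.4],[0,0,0,0.006,-0.022,0,0.4],[0,0,0,0.004,-0.011,0,0.4],[0,0,0,0,0,0,0.4],[0,0,0,0,0,0,0.4]]]'; python3 -c "
from h import *
go(.515,.1257,.06,-80.8)"
```

```text
[[ 45.   -0.2 -25.5]
 [ 46.6  -0.2   4.3]
 [ 65.1  -0.2 -11.7]
 [ 42.7 -19.5 -25.5]
 [ 42.7  20.  -25.5]]
[75 74 72 73 71 67 60 64 64 68 73 71 67 68 67 71 73 71 62 53 57 61 69 72
 70 70 65 71 73 74 68 54 52 52 50 53 60 66 72 74 78 84 83 86 86 90 86 85
 82 84 87 84 83 84 86 86 86 85 87 89]
[ 81  85  88 105  62  54  53  56  61  55  56  58  58  60  56  58  59  58
  58  57  58  60  57  54  60  58  58  56  58  62]
t: 41.58
t: 43.2
tcp_pos: [0.5153, 0.125, 0.1256]
tool_rot: [0.997, 0.08, -0.0, 0.0]
force: [0.4, -0.3, -1.9]
finger_gap: 0.521
gripper_force: 72.1
now [0.5153 0.125  0.1256] yaw -80.80 tilt -0.01,-0.04 gap 0.521 gf 72.1 t 43.2 F [ 0.4 -0.3 -1.9]
turn_z 0.0 deg, then shift [-0.0002 -0.0008  0.0656]
rotvec deg [0.04 0.02 0.  ] maxqd 0.012
```

```bash
python3 -m handwheel '[[[0,0,0,-0.0045,-0.0004,0.02,0.4],[0,0,0,0,0,0.025,0.4],[0,0,0,0,0,0.018,0.4],[0,0,0,0,0,0.01,0.4],[0,0,0,0,0,0.005,0.4],[0,0,0,0,0,0.002,0.4],[0,0,0,0,0,0,0.4],[0,0,0,0,0,0,0.4]]]'; python3 -c "
from h import *
go(.5107,.1246,.0392,-80.8)"
```

```text
t: 44.2
tcp_pos: [0.5114, 0.1251, 0.0462]
tool_rot: [0.997, 0.08, 0.001, 0.0]
force: [0.6, 0.2, -1.9]
finger_gap: 0.524
gripper_force: 72.2
now [0.5114 0.1251 0.0462] yaw -80.80 tilt 0.08,-0.03 gap 0.524 gf 72.2 t 44.2 F [ 0.6  0.2 -1.9]
turn_z 0.0 deg, then shift [-0.0008  0.0004  0.007 ]
rotvec deg [ 0.04 -0.08  0.  ] maxqd 0.003
```

```bash
python3 -m handwheel '[[[0,0,0,0,0.0004,0.003,0.4],[0,0,0,0,0,0.002,0.4],[0,0,0,0,0,0.001,0.4],[0,0,0,0,0,0,0.4],[0,0,0,0,0,0,0.4]]]'; python3 -m handwheel '[[[0,0,0,0,0,0.0006,0.4],[0,0,0,0,0,0.0004,0.4],[0,0,0,0,0,0,0.4]]]'
```

```text
t: 44.82
tcp_pos: [0.5111, 0.1247, 0.0397]
tool_rot: [0.997, 0.08, 0.0, 0.0]
force: [-0.4, 0.0, -1.6]
finger_gap: 0.527
gripper_force: 72.2
t: 45.2
tcp_pos: [0.5111, 0.1246, 0.0388]
tool_rot: [0.997, 0.08, 0.0, 0.0]
force: [-0.2, 0.5, -1.2]
finger_gap: 0.522
gripper_force: 72.5
```

```bash
python3 -m handwheel '[[[0,0,0,0,0,0.0006,0.4],[0,0,0,0,0,0,0.4]]]'; python3 -m handwheel '[[[0,0,0,0,0,0,0.6],[0,0,0,0,0,0,0.65],[0,0,0,0,0,0,0.7],[0,0,0,0,0,0,0.75],[0,0,0,0,0,0,0.75],[0,0,0,0,0,-0.01,0.75],[0,0,0,0,0,-0.03,0.85],[0,0,0,0,0,-0.04,1],[0,0,0,0,0,-0.05,1],[0,0,0,0,0,-0.05,1],[0,0,0,0,0,0,1],[0,0,0,0,0,0,1]]]'; python3 -c "
from h import *
im=snap('wrist','w15.png');t=snap('top','t15.png');s=snap('side','s15.png')
m=np.zeros((600,800,3),np.uint8);m[:,:520]=cv2.resize(im[0:323,140:420],(520,600),interpolation=cv2.INTER_CUBIC)
m[:300,520:]=s[130:430,170:450][:300];m[300:,520:]=cv2.resize(t[170:290,300:440],(280,300))
m[300:,520:]=0;m[300:415,520:800]=t[175:290,142:422];cv2.imwrite('pics/m2.png',m)
go(.5107,.1246,.2,-80.8)"
```

```text
t: 45.45
tcp_pos: [0.5112, 0.1246, 0.0387]
tool_rot: [0.997, 0.08, 0.0, 0.0]
force: [-0.8, -0.1, 5.9]
finger_gap: 0.527
gripper_force: 73.1
t: 46.95
tcp_pos: [0.5104, 0.1247, 0.2183]
tool_rot: [0.997, 0.08, 0.0, 0.0]
force: [-0.1, -0.1, -0.4]
finger_gap: 1.003
gripper_force: 0.0Traceback (most recent call last):
  File "<string>", line 5, in <module>
    m[:300,520:]=s[130:430,170:450][:300];m[300:,520:]=cv2.resize(t[170:290,300:440],(280,300))
    ~^^^^^^^^^^^
ValueError: could not broadcast input array from shape (290,280,3) into shape (300,280,3)
```

```bash
python3 -c "
import cv2,numpy as np
im,t,s=[cv2.imread('pics/%s15.png'%k) for k in 'wts']
m=np.zeros((600,800,3),np.uint8);m[:,:520]=cv2.resize(im[0:323,140:420],(520,600),interpolation=cv2.INTER_CUBIC)
m[:290,520:]=s[130:420,170:450];m[300:415,520:800]=t[175:290,142:422];cv2.imwrite('pics/m2.png',m)"
```

```text
(no output)
```

View pics/m2.png

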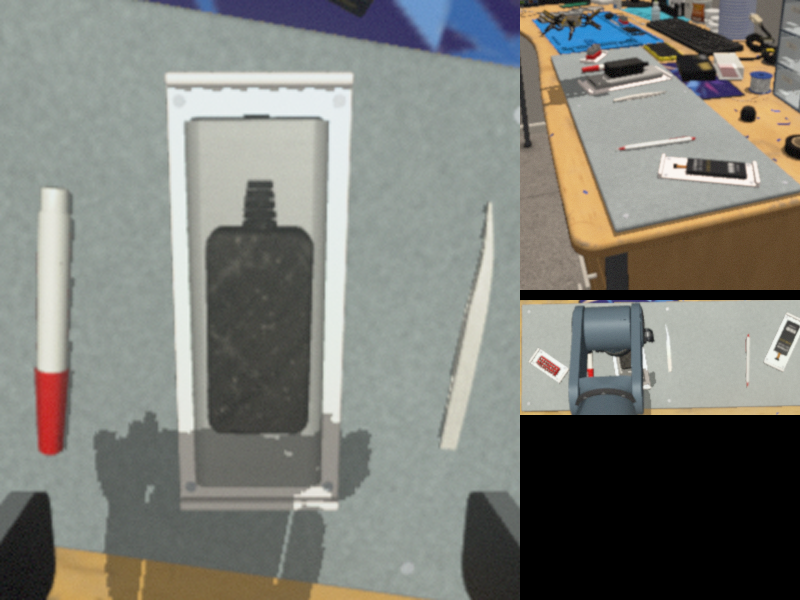

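The brick lies in line on the kit, the kit is centred in the long holder, and the bits and battery are in their places. The gripper is clear, so I'm handing in.

```bash
python3 -c "
from station import *
print(sense()['t'],sign_off())"
```

```text
the job is handed in; nothing more can be done
47.1 None
```

The job is handed in at 47.1 s: the bits, battery and driver kit lie centred in their holders, and the power brick lies lengthwise on the kit, its block about 5 mm off the kit's middle by choice, to split the difference with its cable stub.

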